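# Load the test wand into the inspection box

## Robot

A 6-joint arm with a two-finger parallel gripper is mounted at the origin on the work surface. World frame = base frame: x ahead of the robot, y to its left, z up, the work surface at z = 0. Lengths are in m, angles in rad, forces in N, time in s.
With the tool pointing down it reaches from about 0.35 to 0.8 m from the base axis. Payload 7.3 kg.
Tool frame: the origin (TCP) lies between the finger pads; the fingertips stand 25 mm ahead of it and the grasp point (between the pads) lies 6 mm ahead of it (r.tip_extent is the distance from the TCP to the fingertips, in m); z points along the fingers, y is the direction in which the jaws open and shut (so a half turn about z gives the same grasp; the last joint's range is limited). The gripper opens to 85 mm and grips with 20 to 120 N. Pads are 22 mm wide; open, the fingers measure 114 mm over their backs; the gripper's body (76 mm by 85 mm) begins 54 mm behind the grasp point. The pads swing forward as they close: fully open they stand 13 mm farther back than shut.
Start: joints at [-1.416, 0.342, 1.524, -0, 1.275, -0.146], TCP at [0.156, -0.501, 0.256] pointing down, gripper open.
Joint ranges: [-2.53, 2.53], [-0.77, 2.02], [0.04, 2.7], [-1, 4.14], [0.28, 2.66], [-3.11, 3.11]. Speed limits (rad/s): [2.57, 2.57, 3.14, 3.14, 3.14, 3.14].

## Interface

Orientations are given as a unit quaternion [x, y, z, w].
In Python, from workcell import r, command_gripper, optics gives the robot as it stands. The module is installed in compiled form; this text tells all that it offers. Calls block until the motion is done:
- r.reach(position, orientation): joint-space move of the TCP to a pose.
- r.move_straight(position, orientation=None, speed=0.15, max_force=None): straight line of the TCP; orientation=None keeps the orientation; speed is the mean speed in m/s. With max_force (N) it stops when the force on the tool has changed by that much, and returns True; else False.
- r.movej(angles): joint-space move.
- command_gripper(opening, force=None): finger opening in m; force is the grip in N (None keeps the last); returns when the fingers have stopped.
- r.hold(seconds).
- r.solve_ik(position, orientation): joint angles nearest the present ones, or None.
- r.read_state(): the state.
- optics.get_image(name): name is "scene" or "top" or "wrist"; returns (picture, depth): 480x640x3 uint8, red, green, blue; 480x640 float32, m along the optical axis (not along the pixel's ray), 0 where there is no reading.
- optics.camera_model(name): a dict with "K" (3x3 intrinsics, pixels), "R" (3x3) and "t" (3): a world point X has camera coordinates R X + t; the wrist camera has in their place "tool_from_camera" (4x4, takes a point from camera to tool coordinates, whose origin is the TCP and whose axes are the flange's). Camera axes: x right, y down, z forward; pixel columns grow to the right and rows downward; lengths in m; the calibration is good to about 2 mm. The wrist camera is an equidistant fisheye: a pixel r from the principal point sees the ray r / f radians off the axis. A picture is of the moment at which its call begins: read the wrist's pose just before it. camera_model takes no time and is no camera call.
A pose or a line that the arm cannot do raises r.PlanningError and nothing moves.
- r.finish_job(): hands the job in, once; it reports no verdict.
The state is a dict: "time_s": time; "joint_positions": joint angles; "dq": joint speeds; "tau": joint torques, N m; "eef_pos": TCP position; "eef_rot": TCP orientation; "contact_force": force on the tool from outside, world axes, zero at the start; "torque": the same for the moment, N m; "grip_width": finger opening in m.
Only numpy, scipy, OpenCV 4.12 (cv2) and the standard library are available. Lean on these libraries where they do the work, as an engineer would, in place of code of your own. Each camera call takes 0.05 s, during which the arm holds its last target. There are 200 camera calls.

## Task

Draw the test wand out of its sleeve and pass it, red end first, through the sloping port of the inspection box so that it rests, released, level across both blue ribs with its whole length inside. Set it down on the ribs rather than dropping it, never touch the orange rim of the port with the wand or the robot, and leave everything else on the table where it is. Take it again near its plain end first, so that the fingers can follow it in at a slant.

Things in the scene. Friction and masses are not known exactly. Their poses are not given: they have to be found in the camera images.
- wand_center (a point): centre of the test wand: square plastic bar 140 x 14 x 14 mm, about 50 g, white, the last 40 mm of one end red. x axis along the wand to the red end, z up. It starts lying in the holder's sleeve, centre 69 mm above the table, red end sticking out 45 to 60 mm; it slides with light friction
- wand_tip (a point): middle of the red end face, 70 mm along +x from the wand's centre
- wand_tail (a point): middle of the plain white end face, 70 mm along -x from the wand's centre
- wand: the same wand; origin at the middle of its underside, 7 mm below its centre
- holder: fixed wand holder: level aluminium sleeve on a grey foot plate 250 x 60 x 6 mm. Origin on the table, 90 mm ahead of the sleeve's mouth; x axis level along the sleeve, the way the wand draws out
- mouth (a point): middle of the sleeve's mouth, 69 mm above the table. Sleeve 26 mm square outside, 20 mm bore, 150 mm long, shut at the back. A rail 8 mm wide and thick, level with the bore floor (7 mm below this point), runs 100 mm ahead on a post at its end; fingers can straddle it. A wand drawn until its tail is 5 to 10 mm inside the mouth stays lying on the rail when let go
- box: fixed inspection box, shut but for its port: white flanks, clear roof and back, 190 mm wide, 151 mm high. Origin on the table under the middle of the port's lower edge; x level, into the box; z up. The front starts at x = -30 mm on the table and leans back at 50 degrees to the level up to x = 96, z = 151 mm; then a flat roof to the back wall (inner face x = 210 mm). Inner floor at z = 20 mm
- ribs (a point): point midway between the two blue ribs inside the box, level with their tops (42 mm above the table), on the box's midline; axes as the box. The ribs run across the box, 8 mm thick, middles 31 mm before and behind this point (x = 78 and 140 mm of the box), 22 mm above the floor. A wand resting on them has its centre line 49 mm above the table
- rim: orange rim (14 mm broad, 8 mm thick) round the port in the sloping front. Origin at the middle of the port's lower edge, 36 mm above the table; x up the slope, y across, z square out of the box (50 degrees from vertical). Clear opening: x 0 to 110 mm, y -60 to 60 mm; the front is 7 mm thick; negative z is inside
- jar_plum: bystander: small dark red jar with yellow lid, 56 mm across, 75 mm high; origin at the centre of its underside
- label_roll: bystander: roll of white labels lying flat, 64 mm across, 30 mm high; origin at the centre of its underside
- stamp: bystander: black hand stamp with wooden knob, 40 x 34 mm, 57 mm high; origin at the centre of its underside
- tub: bystander: white tub with green lid, 128 x 98 mm, 74 mm high; origin at the centre of its underside
- jar_green: bystander: green glass jar, 64 mm across, 90 mm high; origin at the centre of its underside
- tin: bystander: tin can with red label, 74 mm across, 80 mm high; origin at the centre of its underside
- soy: bystander: dark bottle with red cap, 56 mm across, 150 mm high; origin at the centre of its underside
Things that resemble listed ones, but are neither listed nor needed, are in the scene too. What is meant by the wand is not black or brown, and is the larger of those in its own colour.

How it is judged:
By the outcome, as a careful person would: the job done as asked, in the order asked, and still so for the second after the job is handed in, with the robot touching nothing.
It also fails if it takes over 53 s, if anything falls off the work surface, if the arm or the gripper's body presses on something with over 40 N, if the wrist force passes 120 N, or if a joint passes its speed limit or range.

## Working session

There is one attempt and no reset: what is moved stays moved. The work goes in short steps, each a Python script; the robot and the scene stay as the last script left them, time stands still between calls to the robot, and variables do not carry over. Pictures are saved under pics/ and viewed, about 8 in all and at most 12, crops included, and the job is handed in when it is done.

```bash
mkdir -p pics
cat > h.py <<'E'
import numpy as np, cv2
from workcell import r, command_gripper, optics
from scipy.spatial.transform import Rotation as R
def snap(n,f):
    im,d=optics.get_image(n); np.savez(f'pics/{f}.npz',im=im,d=d); cv2.imwrite(f'pics/{f}.png',im[:,:,::-1]); return im,d
def world(n,f,u,v,d=None):
    m=optics.camera_model(n)
    D=np.load(f'pics/{f}.npz')['d']
    z=D[int(v),int(u)] if d is None else d
    p=np.linalg.inv(m['K'])@[u,v,1]*z
    return m['R'].T@(p-m['t'])
def onplane(n,u,v,z):
    m=optics.camera_model(n); c=-m['R'].T@m['t']; k=m['R'].T@np.linalg.inv(m['K'])@[u,v,1]
    return c+k*(z-c[2])/k[2]
E
python3 - <<'E'
from h import *
for n in('scene','top'):
    snap(n,n+'0'); m=optics.camera_model(n); print(n,m['K'].round(1).tolist(),(-m['R'].T@m['t']).round(3),m['R'].round(2).tolist())
print(r.read_state()['time_s'])
E
```

```text
scene [[443.5, 0.0, 314.7], [0.0, 443.5, 240.5], [0.0, 0.0, 1.0]] [1.044 0.402 0.836] [[-0.65, 0.76, -0.0], [0.59, 0.51, -0.62], [-0.47, -0.41, -0.78]]
top [[564.5, 0.0, 321.4], [0.0, 564.5, 240.5], [0.0, 0.0, 1.0]] [0.279 0.027 1.56 ] [[-0.05, -1.0, -0.0], [-0.98, 0.05, -0.22], [0.22, -0.01, -0.98]]
0.1
```

View pics/scene0.png

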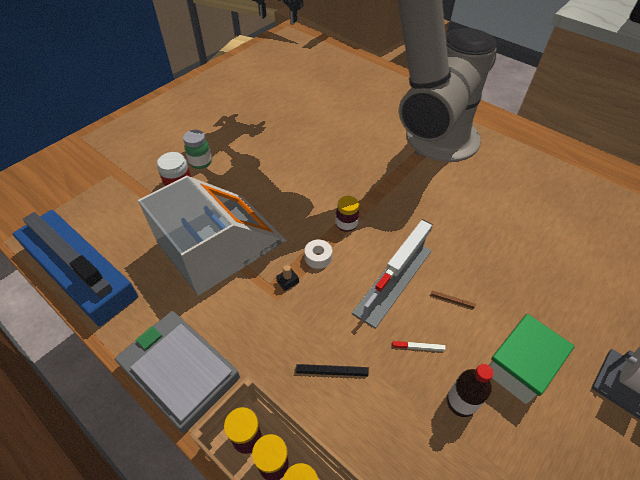

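View pics/top0.png

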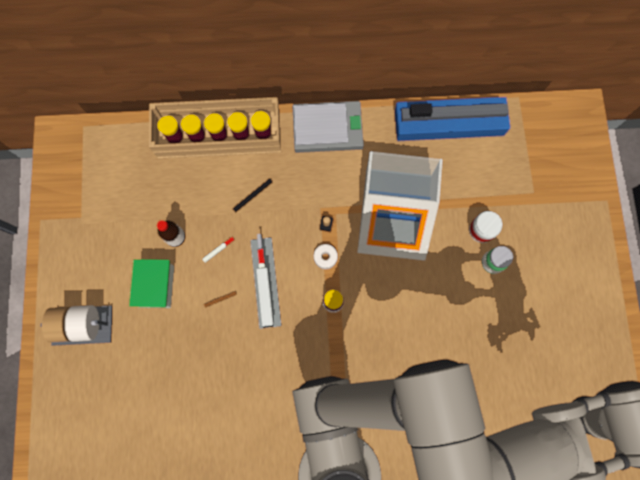

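The scene image shows two white/red bars. One sits in the holder sleeve (scene 384,282; top 262,257). The other is a smaller loose one on the table (scene 418,347; top 219,249). The larger one, in the sleeve, is the wand. An enlarged crop will confirm this and give measurements.

Run:
```python
from h import *
im=cv2.imread('pics/top0.png')
a=cv2.resize(im[220:335,200:290],None,fx=5,fy=5,interpolation=cv2.INTER_CUBIC)
b=cv2.resize(im[148:263,355:445],None,fx=5,fy=5,interpolation=cv2.INTER_CUBIC)
c=np.hstack([a,b])[:, :]
c=c[:575]; c=cv2.resize(c,(800,int(575*800/900)))
cv2.imwrite('pics/crop1.png',c)
s=cv2.imread('pics/scene0.png')
cv2.imwrite('pics/crop2.png',np.hstack([cv2.resize(s[215:335,345:440],(380,480),interpolation=2),cv2.resize(s[170:295,135:290],(595*400//595,480*1)[:2] if 0 else (420,339),interpolation=2) if 0 else cv2.copyMakeBorder(cv2.resize(s[170:295,135:290],(420,339),interpolation=2),0,141,0,0,0)]))
```

```text
(no output)
```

View pics/crop1.png

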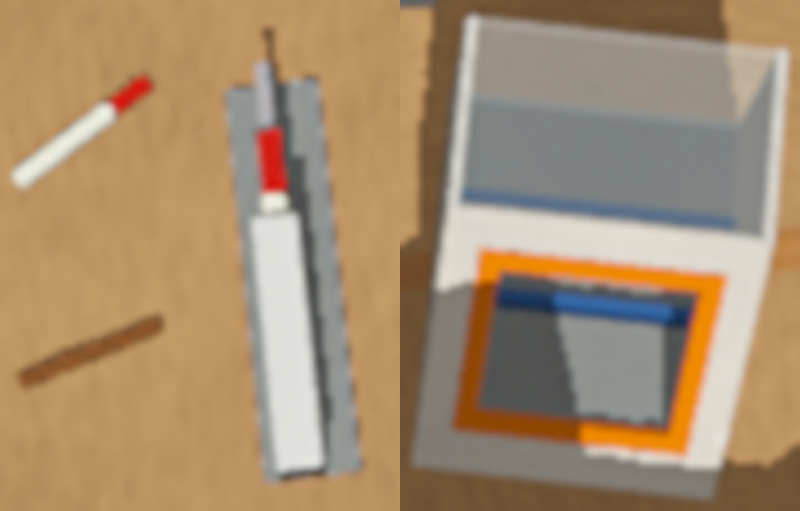

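View pics/crop2.png

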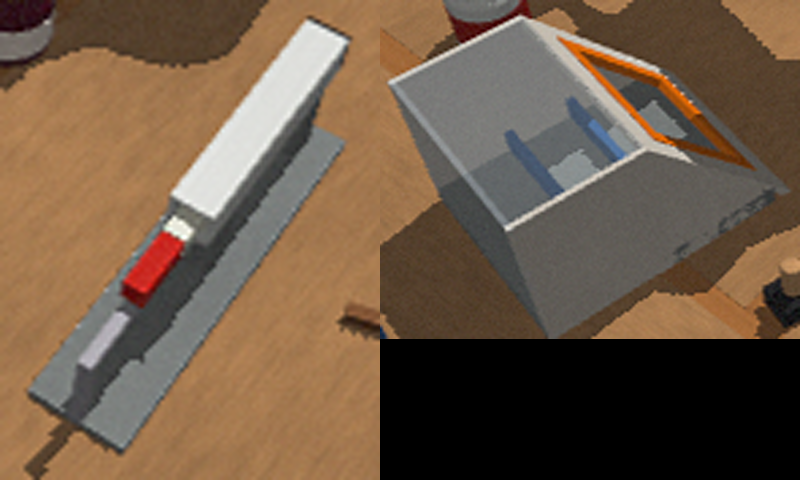

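Confirmed: the wand is the larger white/red bar in the sleeve. The crop has its red tip at (270,128) and the sleeve mouth at (273,214). The loose bar at (80,130) is a smaller decoy. Next I compute the poses.

Run:
```python
from h import *
t=lambda x,y:(200+x/4.444,220+y/4.444)
t2=lambda x,y:(355+(x-400)/4.444,148+y/4.444)
s=lambda x,y:(345+x/4,215+y/4)
s2=lambda x,y:(135+(x-380)/2.71,170+y/2.71)
P=lambda n,f,pts,z:np.array([onplane(n,*f(*p),z) for p in pts])[:,:2].round(4)
def show(l,a):print(l,a.tolist())
show('sleeve top cam',P('top',t,[(250,215),(297,212),(325,468),(275,472)],.082))
show('sleeve scene',P('scene',s,[(213,218),(172,193),(310,18),(349,40)],.082))
show('plate top',P('top',t,[(227,88),(318,80),(360,470),(265,478)],.006))
show('plate scene',P('scene',s,[(30,393),(124,450)],.006))
show('tip top',P('top',t,[(257,130),(281,127)],.076)); show('tip sc',P('scene',s,[(124,293),(146,303)],.076))
show('roof top b',P('top',t2,[(467,15),(790,50)],.151)); show('roof top f',P('top',t2,[(440,207),(775,240)],.151))
show('roof sc b,f',P('scene',s2,[(390,82),(508,229),(520,15),(648,150)],.151))
show('bottom front',P('top',t2,[(413,466),(715,498)],.0))
show('rim low inner',P('top',t2,[(478,408),(668,430)],.041))
show('bystanders lbl,plum,stamp',np.array([onplane('top',325,256,.03),onplane('top',333,300,.075),onplane('top',327,216,.057)])[:,:2].round(3))
for n in('top','scene'):
  D=np.load(f'pics/{n}0.npz')['d']
  pts=[t(286,350),t(275,250)] if n=='top' else [s(260,130)]
  for p in pts: print(n,world(n,n+'0',*p).round(4))
```

```text
sleeve top cam [[0.5386, 0.1937], [0.539, 0.1656], [0.3866, 0.1539], [0.3858, 0.1831]]
sleeve scene [[0.5374, 0.1911], [0.5382, 0.166], [0.3879, 0.1552], [0.3876, 0.1804]]
plate top [[0.6344, 0.2147], [0.6366, 0.1568], [0.3898, 0.1389], [0.3879, 0.1974]]
plate scene [[0.6429, 0.1599], [0.6375, 0.2171]]
tip top [[0.5914, 0.1888], [0.5925, 0.1742]]
tip sc [[0.6008, 0.1813], [0.5984, 0.1932]]
roof top b [[0.8246, -0.1235], [0.7925, -0.3133]]
roof top f [[0.7064, -0.0994], [0.6761, -0.2932]]
roof sc b,f [[0.795, -0.3081], [0.8258, -0.124], [0.6799, -0.2907], [0.7107, -0.1031]]
bottom front [[0.5823, -0.0843], [0.5518, -0.2734]]
rim low inner [[0.6089, -0.124], [0.5888, -0.2404]]
bystanders lbl,plum,stamp [[0.572, 0.009], [0.445, -0.005], [0.679, -0.002]]
top [0.4557 0.1738 0.0906]
top [0.5158 0.1788 0.0875]
scene [0.4734 0.1778 0.0821]
```

```bash
cat >> h.py <<'E'
PHI=np.radians(52); E=.013   # slant below level; wand centre line this far ahead of TCP
SGN=1
MOUTH=np.array([.5382,.1790]); HY=np.radians(4.2)
BOX=np.array([.598,-.182]); BY=np.radians(-9.4)
def ori(yaw,phi=PHI,s=None):
    s=SGN if s is None else s
    z=np.array([np.cos(phi)*np.cos(yaw),np.cos(phi)*np.sin(yaw),-np.sin(phi)]); y=s*np.array([-np.sin(yaw),np.cos(yaw),0])
    return R.from_matrix(np.c_[np.cross(y,z),y,z]).as_quat(),z
def pose(org,yaw,x,zc,y=0,**k):
    q,z=ori(yaw,**k); c=org+x*np.array([np.cos(yaw),np.sin(yaw)])+y*np.array([-np.sin(yaw),np.cos(yaw)])
    return np.r_[c,zc]-E*z,q
H=lambda x,zc,y=0,**k:pose(MOUTH,HY,x,zc,y,**k)     # x ahead of mouth
B=lambda x,zc,y=0,**k:pose(BOX,BY,x,zc,y,**k)
E
python3 - <<'E'
from h import *
for s in(1,-1):
    for n,f,x,z in[('pre',H,.042,.17),('g1',H,.042,.069),('d1',H,.118,.069),('g2',H,.03,.069),('up',H,.05,.2),('b0',B,-.14,.2),('b1',B,-.14,.072),('b2',B,.054,.072),('b3',B,.054,.049)]:
        q=r.solve_ik(*f(x,z,s=s)); print(s,n,None if q is None else np.round(q,2))
E
```

```text
1 pre None
1 g1 None
1 d1 None
1 g2 None
1 up None
1 b0 [-0.69  0.09  2.22  0.94  0.39 -2.9 ]
1 b1 [-0.69  0.43  2.37  2.23  0.4   2.02]
1 b2 None
1 b3 None
-1 pre None
-1 g1 None
-1 d1 None
-1 g2 None
-1 up None
-1 b0 [-0.69  0.09  2.22  0.94  0.39  0.24]
-1 b1 [-0.69  0.43  2.37  2.23  0.4  -1.12]
-1 b2 None
-1 b3 None
```

Run:
```python
from h import *
W=[('pre',H,.042,.17),('g1',H,.042,.069),('d1',H,.118,.069),('g2',H,.03,.069),('up',H,.05,.2),('b0',B,-.14,.2),('b1',B,-.14,.072),('bm',B,-.05,.072),('b2',B,.054,.072),('b3',B,.054,.049)]
for ph in range(30,95,5):
    print(ph,end=': ')
    for n,f,x,z in W:
        o=[]
        for s in(1,-1):
            q=r.solve_ik(*f(x,z,s=s,phi=np.radians(ph))); o.append('-' if q is None else f"{q[3]:.1f}/{q[4]:.1f}/{q[5]:.1f}")
        print(n,*o,end=' | ')
    print()
```

```text
30: pre 3.4/0.6/1.4 3.4/0.6/-1.7 | g1 3.3/0.9/1.5 3.3/0.9/-1.6 | d1 3.3/0.7/1.5 3.3/0.7/-1.6 | g2 3.3/0.9/1.5 3.3/0.9/-1.6 | up 3.5/0.5/1.4 3.5/0.5/-1.8 | b0 2.2/0.8/2.0 2.2/0.8/-1.2 | b1 2.5/1.2/1.4 2.5/1.2/-1.7 | bm 2.6/1.0/1.6 2.6/1.0/-1.5 | b2 2.7/0.8/1.7 2.7/0.8/-1.4 | b3 2.7/0.8/1.7 2.7/0.8/-1.4 | 
35: pre 3.5/0.4/1.3 3.5/0.4/-1.8 | g1 3.4/0.7/1.5 3.4/0.7/-1.6 | d1 3.4/0.6/1.5 3.4/0.6/-1.7 | g2 3.4/0.7/1.5 3.4/0.7/-1.6 | up 3.6/0.3/1.2 3.6/0.3/-1.9 | b0 2.1/0.6/2.2 2.1/0.6/-1.0 | b1 2.5/1.0/1.5 2.5/1.0/-1.6 | bm 2.6/0.8/1.7 2.6/0.8/-1.5 | b2 2.6/0.6/1.8 2.6/0.6/-1.3 | b3 2.6/0.6/1.8 2.6/0.6/-1.4 | 
40: pre - - | g1 3.4/0.5/1.5 3.4/0.5/-1.7 | d1 3.4/0.4/1.4 3.4/0.4/-1.7 | g2 3.4/0.6/1.5 3.4/0.6/-1.7 | up - - | b0 1.8/0.5/2.4 1.8/0.5/-0.7 | b1 2.5/0.8/1.6 2.5/0.8/-1.5 | bm 2.5/0.6/1.8 2.5/0.6/-1.4 | b2 2.5/0.4/2.0 2.5/0.4/-1.2 | b3 2.5/0.5/1.9 2.5/0.5/-1.3 | 
45: pre - - | g1 3.5/0.4/1.4 3.5/0.4/-1.8 | d1 - - | g2 3.5/0.4/1.4 3.5/0.4/-1.8 | up - - | b0 1.5/0.4/2.8 1.5/0.4/-0.3 | b1 2.4/0.6/1.7 2.4/0.6/-1.4 | bm 2.4/0.5/1.9 2.4/0.5/-1.2 | b2 2.2/0.3/2.2 2.2/0.3/-0.9 | b3 2.4/0.3/2
[... 1706 characters left out ...]
2 0.1/0.8/-1.9 0.1/0.8/1.3 | b3 0.1/0.8/-1.9 0.1/0.8/1.3 | 
85: pre -0.0/1.1/-1.5 -0.0/1.1/1.7 | g1 -0.0/0.9/-1.5 -0.0/0.9/1.7 | d1 -0.0/1.0/-1.5 -0.0/1.0/1.7 | g2 -0.0/0.8/-1.5 -0.0/0.8/1.7 | up -0.0/1.2/-1.5 -0.0/1.2/1.7 | b0 0.0/1.0/-1.9 0.0/1.0/1.2 | b1 0.0/0.7/-2.0 0.0/0.7/1.2 | bm 0.0/0.8/-1.9 0.0/0.8/1.3 | b2 0.0/1.0/-1.8 0.0/1.0/1.3 | b3 0.0/0.9/-1.8 0.0/0.9/1.3 | 
90: pre -0.0/1.2/-1.5 -0.0/1.2/1.7 | g1 -0.0/1.0/-1.5 -0.0/1.0/1.7 | d1 -0.0/1.1/-1.5 -0.0/1.1/1.7 | g2 -0.0/1.0/-1.5 -0.0/1.0/1.7 | up -0.0/1.3/-1.5 -0.0/1.3/1.7 | b0 -0.0/1.1/-1.9 -0.0/1.1/1.2 | b1 -0.0/0.8/-1.9 -0.0/0.8/1.2 | bm -0.0/0.9/-1.8 -0.0/0.9/1.3 | b2 -0.0/1.1/-1.8 -0.0/1.1/1.3 | b3 -0.0/1.1/-1.8 -0.0/1.1/1.3 |
```

```bash
sed -i 's/radians(52); E=.013/radians(65); E=.014/; s/^SGN=1/SGN=-1/' h.py
python3 - <<'E'
from h import *
W=[('pre',H,.042,.17),('g1',H,.042,.069),('d1',H,.118,.069),('g2',H,.024,.069),('g2u',H,.024,.11),('g3',H,.045,.069),('b0',B,-.14,.2),('b',B,-.14,.12),('b',B,-.14,.11),('b',B,-.14,.1),('bm',B,-.08,.09),('b2',B,.046,.07),('b3',B,.046,.049),('b4',B,-.005,.16)]
for ph in (61,62,63,64,65,66,67,68):
    print(ph,end=': ')
    for n,f,x,z in W:
        q=r.solve_ik(*f(x,z,phi=np.radians(ph))); print(n,'-' if q is None else f"{q[4]:.2f}/{q[5]:.1f}",end=' | ')
    print()
E
```

```text
61: pre 0.44/1.8 | g1 - | d1 0.29/1.9 | g2 - | g2u - | g3 - | b0 0.52/0.8 | b 0.30/0.4 | b - | b - | bm - | b2 0.32/0.8 | b3 - | b4 0.47/1.0 | 
62: pre 0.47/1.8 | g1 - | d1 0.32/1.8 | g2 - | g2u 0.30/1.9 | g3 - | b0 0.54/0.8 | b 0.32/0.5 | b 0.29/0.4 | b - | bm - | b2 0.34/0.9 | b3 0.30/0.8 | b4 0.49/1.0 | 
63: pre 0.50/1.8 | g1 - | d1 0.35/1.8 | g2 - | g2u 0.32/1.9 | g3 - | b0 0.56/0.8 | b 0.33/0.5 | b 0.31/0.5 | b - | bm 0.29/0.6 | b2 0.37/0.9 | b3 0.33/0.9 | b4 0.52/1.0 | 
64: pre 0.53/1.8 | g1 - | d1 0.38/1.8 | g2 - | g2u 0.35/1.9 | g3 - | b0 0.58/0.9 | b 0.35/0.6 | b 0.32/0.5 | b 0.30/0.5 | bm 0.30/0.7 | b2 0.39/1.0 | b3 0.35/0.9 | b4 0.54/1.0 | 
65: pre 0.55/1.8 | g1 0.30/1.9 | d1 0.41/1.8 | g2 - | g2u 0.38/1.8 | g3 0.31/1.9 | b0 0.60/0.9 | b 0.37/0.7 | b 0.34/0.6 | b 0.31/0.6 | bm 0.33/0.7 | b2 0.42/1.0 | b3 0.38/1.0 | b4 0.57/1.1 | 
66: pre 0.58/1.8 | g1 0.33/1.8 | d1 0.44/1.8 | g2 0.31/1.9 | g2u 0.41/1.8 | g3 0.33/1.8 | b0 0.62/0.9 | b 0.39/0.7 | b 0.36/0.7 | b 0.33/0.6 | bm 0.35/0.8 | b2 0.45/1.1 | b3 0.40/1.0 | b4 0.59/1.1 | 
67: pre 0.61/1.8 | g1 0.36/1.8 | d1 0.47/1.8 | g2 0.33/1.8 | g2u 0.44/1.8 | g3 0.36/1.8 | b0 0.64/0.9 | b 0.41/0.8 | b 0.38/0.7 | b 0.35/0.7 | bm 0.37/0.8 | b2 0.47/1.1 | b3 0.43/1.1 | b4 0.62/1.1 | 
68: pre 0.64/1.8 | g1 0.39/1.8 | d1 0.50/1.8 | g2 0.36/1.8 | g2u 0.46/1.8 | g3 0.39/1.8 | b0 0.67/1.0 | b 0.43/0.8 | b 0.40/0.8 | b 0.37/0.8 | bm 0.39/0.9 | b2 0.50/1.1 | b3 0.46/1.1 | b4 0.64/1.1 |
```

```bash
sed -i 's/radians(65)/radians(66)/' h.py
python3 - <<'E'
from h import *
command_gripper(.04,force=25)
r.reach(*H(.03,.24)); r.move_straight(H(.03,.15)[0],speed=.2)
st=r.read_state(); print(st['time_s'],st['eef_pos'],st['grip_width'])
m=optics.camera_model('wrist'); print({k:np.round(v,3).tolist() for k,v in m.items()})
im,d=snap('wrist','w1'); snap('scene','s1'); np.savez('pics/w1s.npz',p=st['eef_pos'],q=st['eef_rot'])
E
```

```text
4.0083 [0.56318463 0.18059198 0.16351789] 0.03992921729984875
{'K': [[371.648, 0.0, 319.716], [0.0, 371.648, 233.247], [0.0, 0.0, 1.0]], 'tool_from_camera': [[-0.001, -0.957, -0.29, 0.073], [1.0, -0.0, -0.001, 0.001], [0.001, -0.29, 0.957, -0.118], [0.0, 0.0, 0.0, 1.0]]}
```

View pics/w1.png

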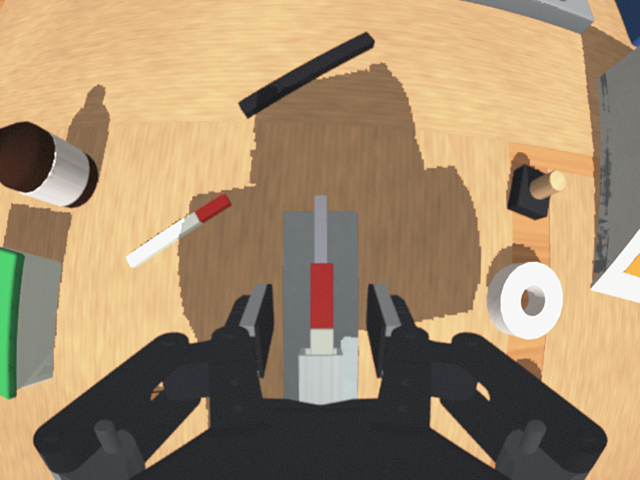

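The wrist view shows the wand centred between the pads. The red tip is at (321,263), the red/white edge at (321,329) and the sleeve top front edge at about (321,349).

```bash
cat >> h.py <<'E'
def wrist_plane(f,u,v,z):
    m=optics.camera_model('wrist'); K=m['K']; T=m['tool_from_camera']; s=np.load(f'pics/{f}s.npz')
    x,y=(u-K[0,2])/K[0,0],(v-K[1,2])/K[1,1]; th=np.hypot(x,y)
    ray=np.array([x/th*np.sin(th),y/th*np.sin(th),np.cos(th)]); A=R.from_quat(s['q']).as_matrix()
    c=A@T[:3,3]+s['p']; k=A@T[:3,:3]@ray
    return c+k*(z-c[2])/k[2]
def inH(p): d=p[:2]-MOUTH; c,s=np.cos(HY),np.sin(HY); return np.round(1e3*np.array([c*d[0]+s*d[1],c*d[1]-s*d[0]]),1)
def inB(p): d=p[:2]-BOX; c,s=np.cos(BY),np.sin(BY); return np.round(1e3*np.array([c*d[0]+s*d[1],c*d[1]-s*d[0]]),1)
E
python3 - <<'E'
from h import *
for n,u,v,z in[('tip top edge',321,263,.076),('redwhite',321,329,.076),('sleeve edge L',300,352,.082),('sleeve R',357,336,.082),('sleeve mid',325,349,.082),('plate L',284,212,.006),('plate R',357,212,.006),('rail end',320,196,.062)]: print(n,inH(wrist_plane('w1',u,v,z)))
im=cv2.imread('pics/w1.png')[240:400,240:400]; cv2.imwrite('pics/c3.png',cv2.resize(im,(640,640),interpolation=2)[:600])
E
```

```text
tip top edge [54.2 -1.3]
redwhite [14.  -1.3]
sleeve edge L [ 0.8 11.1]
sleeve R [ 10.4 -22.6]
sleeve mid [ 2.7 -3.7]
plate L [98.5 28.4]
plate R [ 98.5 -30.7]
rail end [98.8 -0.8]
```

View pics/c3.png

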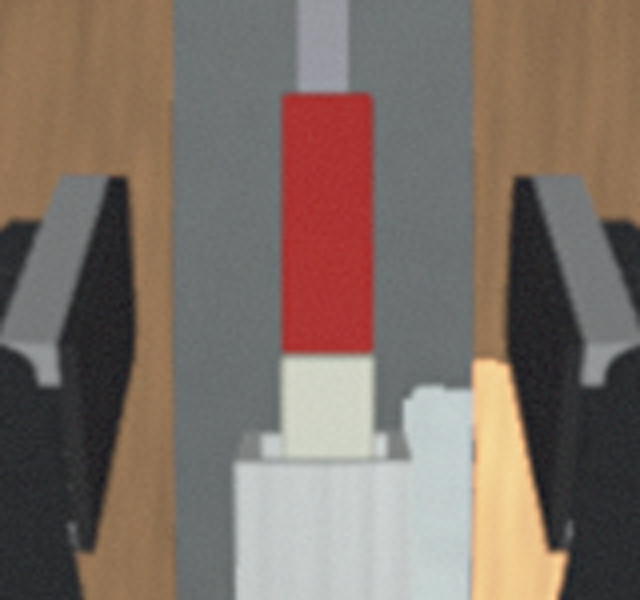

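```bash
sed -i 's/^MOUTH=.*/MOUTH=np.array([.5373,.1779]); HY=np.radians(4.2)/' h.py
python3 - <<'E'
from h import *
def go(x,z,s): r.move_straight(H(x,z)[0],H(x,z)[1],speed=s)
go(.041,.0695,.15)
command_gripper(.0,force=25); print('g1',r.read_state()['grip_width'],r.read_state()['contact_force'].round(1) if hasattr(r.read_state()['contact_force'],'round') else '')
go(.119,.0695,.1); print(r.read_state()['contact_force'])
command_gripper(.034)
st=r.read_state(); np.savez('pics/w2s.npz',p=st['eef_pos'],q=st['eef_rot']); snap('wrist','w2')
go(.026,.0695,.15)
st=r.read_state(); np.savez('pics/w3s.npz',p=st['eef_pos'],q=st['eef_rot']); snap('wrist','w3')
print(r.read_state()['time_s'],r.read_state()['contact_force'])
a=cv2.imread('pics/w2.png')[150:480,170:470];b=cv2.imread('pics/w3.png')[150:480,170:470]
cv2.imwrite('pics/c4.png',np.hstack([a,b]))
E
```

```text
g1 0.01315245656010561 [-2.9 -1.2  7.1]
[2.5256203  0.22179638 4.11440482]
7.275 [ 0.22312564 -0.07053593 -0.26847953]
```

View pics/c4.png

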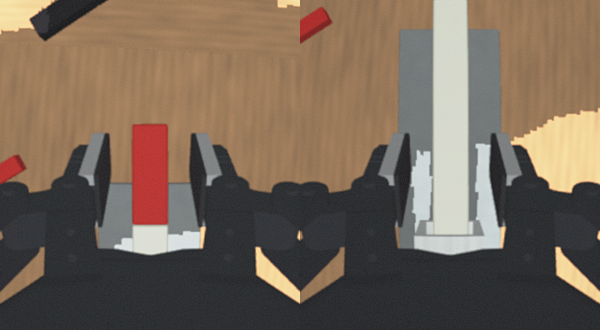

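The wand is lying on the rail with its tail in the mouth; w2 puts the tip edge at (320,274). Next: grip near the tail, ease the wand out a little, then shift the grip closer to the plain end.

Run:
```python
from h import *
tip=inH(wrist_plane('w2',320,274,.076)); print('tip',tip)
def go(x,z,s): r.move_straight(H(x,z)[0],H(x,z)[1],speed=s)
command_gripper(.0,force=25); print(r.read_state()['grip_width'])
dx=.013-(tip[0]/1e3-.14); print('dx',dx); assert .01<dx<.03
go(.026+dx,.0695,.08)
command_gripper(.028); go(.026,.0695,.08)
st=r.read_state(); np.savez('pics/w4s.npz',p=st['eef_pos'],q=st['eef_rot']); snap('wrist','w4')
print(st['time_s'],st['contact_force'])
cv2.imwrite('pics/c5.png',cv2.imread('pics/w4.png')[60:420,150:490])
```

```text
tip [133.8  -0.5]
0.01343109389913903
dx 0.01920000000000001
8.65 [-0.27764658 -0.29954156 -0.1537075 ]
```

View pics/c5.png

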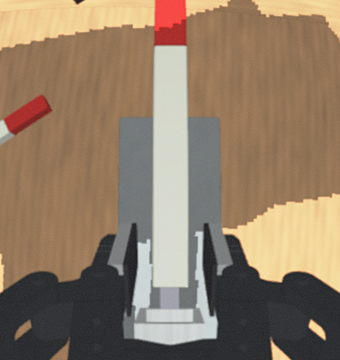

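Run:
```python
from h import *
t=inH(wrist_plane('w4',320,347,.076)); rw=inH(wrist_plane('w4',320,105,.076)); print('tail',t,'redwhite',rw)
command_gripper(.0,force=40); print(r.read_state()['grip_width'])
r.move_straight(H(.026,.0755)[0],speed=.05); r.move_straight(H(.04,.2)[0],speed=.15)
r.reach(*B(-.17,.22))
st=r.read_state(); np.savez('pics/w5s.npz',p=st['eef_pos'],q=st['eef_rot']); snap('wrist','w5')
print(st['time_s'],st['contact_force'],st['grip_width'])
cv2.imwrite('pics/c6.png',cv2.resize(cv2.imread('pics/w5.png')[0:400,120:520],(600,600),interpolation=2))
```

```text
tail [12.9 -0.4] redwhite [112.3  -0.4]
0.012986668380004469
11.5833 [ 0.60043931  1.20384078 -0.48159742] 0.013006870057383343
```

View pics/c6.png

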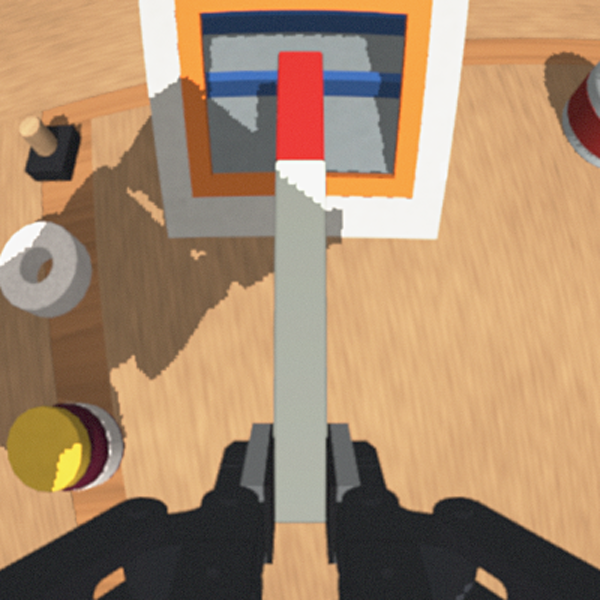

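Run:
```python
from h import *
f=lambda x,y,z:inB(wrist_plane('w5',120+x/1.5,y/1.5,z))
print('front base (expect x=-30,y mid 0)',f(168,238,0),f(438,239,0))
print('rim inner low (x~-6..0, y +-60)',f(211,174,.041),f(395,175,.041))
print('rim outer low (s=-14,h=8: x -15.1 z .0304)',f(190,197,.0304),f(414,197,.0304))
print('near rib top (x 74..82)',f(208,72,.042),f(208,82,.042),f(400,72,.042),f(400,82,.042))
p=wrist_plane('w5',120+300/1.5,523/1.5,.227); print('tail edge (expect -183)',p, inB(p))
p=wrist_plane('w5',120+300/1.5,52/1.5,.227); print('tip (expect -43)',inB(p))
```

```text
front base (expect x=-30,y mid 0) [-30.1  93.6] [-30.7 -98.2]
rim inner low (x~-6..0, y +-60) [-0.4 57.5] [ -1.  -61.7]
rim outer low (s=-14,h=8: x -15.1 z .0304) [-11.9  72.7] [-11.8 -75.7]
near rib top (x 74..82) [81.4 64.5] [72.5 63.9] [ 81.8 -70.5] [ 72.8 -69.8]
tail edge (expect -183) [ 0.41717681 -0.15234661  0.227     ] [-183.2   -0.3]
tip (expect -43) [-45.6  -0.2]
```

Run:
```python
from h import *
def go(x,z,s,**k): return r.move_straight(*B(x,z,y=-.002),speed=s,**k)
go(-.14,.11,.12); go(.046,.068,.1,max_force=6)
st=r.read_state(); print(st['time_s'],st['contact_force'],st['eef_pos'],B(.046,.068,y=-.002)[0])
snap('scene','s3'); np.savez('pics/w6s.npz',p=st['eef_pos'],q=st['eef_rot']); snap('wrist','w6')
a=cv2.resize(cv2.imread('pics/s3.png')[100:300,100:320],(550,500),interpolation=2)
b=cv2.resize(cv2.imread('pics/w6.png')[:,200:440],(250,500))
cv2.imwrite('pics/c7.png',np.hstack([a,b]))
```

```text
14.7917 [0.52128352 0.9004556  0.124696  ] [ 0.63718057 -0.19053179  0.08092381] [ 0.63743782 -0.19055611  0.08078964]
```

View pics/c7.png

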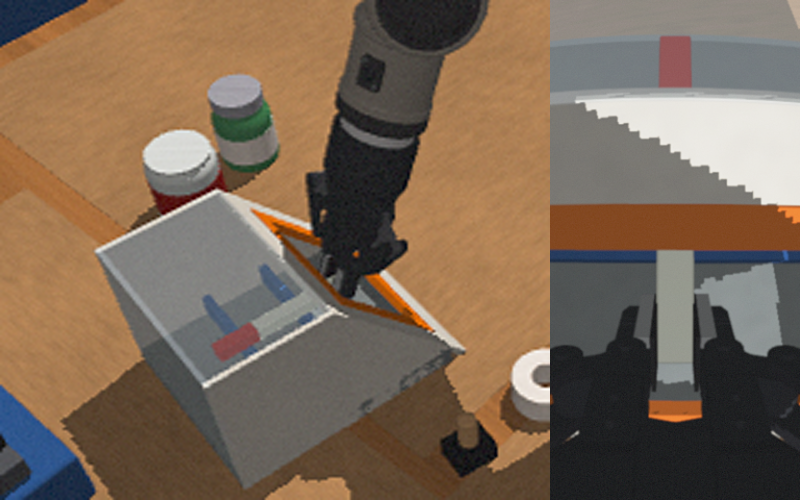

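Run:
```python
from h import *
def go(x,z,s,**k): return r.move_straight(*B(x,z,y=-.002),speed=s,**k)
go(.046,.054,.06,max_force=6); a=go(.046,.0478,.012,max_force=3)
st=r.read_state(); print(a,st['time_s'],st['contact_force'],'cmd z offset',st['eef_pos'][2]-B(.046,.0495)[0][2])
snap('scene','s4'); np.savez('pics/w7s.npz',p=st['eef_pos'],q=st['eef_rot']); snap('wrist','w7')
a=cv2.resize(cv2.imread('pics/s4.png')[150:300,130:310],(480,400),interpolation=2)
b=cv2.resize(cv2.imread('pics/w7.png')[:,180:460],(233,400))
cv2.imwrite('pics/c8.png',np.hstack([a,b]))
```

```text
True 15.7083 [-0.92854119  0.99097352  5.1238997 ] cmd z offset 0.00017184130402037034
```

View pics/c8.png

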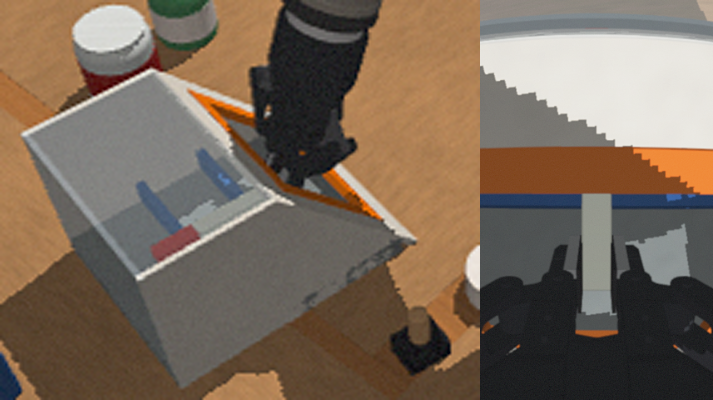

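Contact came within 0.2 mm of the expected rest height, so I release and withdraw along the fingers.

Run:
```python
from h import *
command_gripper(.028); r.hold(.2)
p=np.array(r.read_state()['eef_pos']); q,z=ori(BY)
print('stopped',r.move_straight(p-.13*z,q,speed=.1,max_force=6))
p2=p-.13*z
r.move_straight(p2+[-.05,0,.08],speed=.15); r.hold(.3)
st=r.read_state(); print(st['time_s'],st['contact_force'],st['grip_width'])
np.savez('pics/w8s.npz',p=st['eef_pos'],q=st['eef_rot']); snap('wrist','w8'); snap('top','t8'); snap('scene','s8')
a=cv2.resize(cv2.imread('pics/s8.png')[150:300,130:310],(480,400),interpolation=2)
b=cv2.resize(cv2.imread('pics/w8.png')[:,180:460],(233,400)); 
c=cv2.resize(cv2.imread('pics/t8.png')[140:270,230:460],(320,181))
b2=cv2.imread('pics/t8.png')
o=np.zeros((590,720,3),np.uint8); o[:400,:480]=a; o[:400,480:713]=b; o[405:586,:320]=c; cv2.imwrite('pics/c9.png',o)
```

```text
stopped False
18.825 [ 0.1876194   0.69052107 -0.30556524] 0.02787918866089834
```

View pics/c9.png

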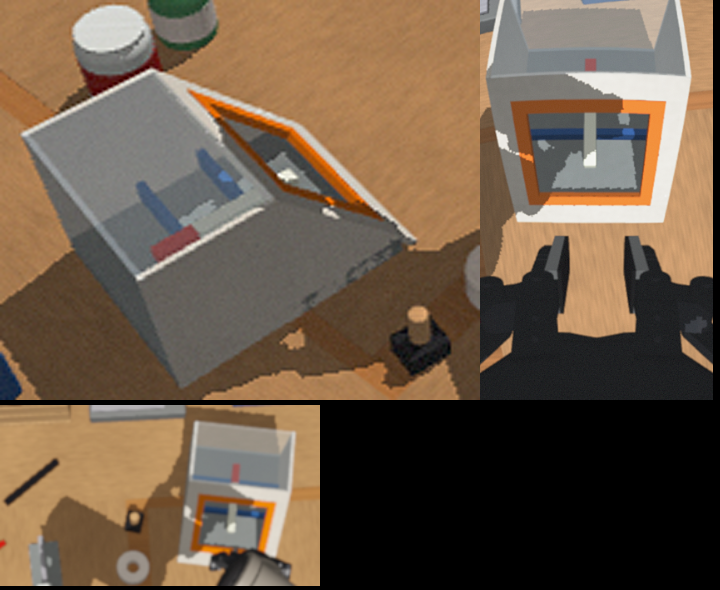

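Run:
```python
from h import *
print('tail top edge (box mm)',inB(wrist_plane('w8',180+110*280/233,150*1.2,.056)),inB(wrist_plane('w8',180+110*280/233,166*1.2,.042)))
print('red/tip (scene)',inB(onplane('scene',130+153/2.667,150+246/2.667,.056)))
r.finish_job(); print(r.read_state()['time_s'])
```

```text
tail top edge (box mm) [49.7 -2.9] [34.1 -2.7]
red/tip (scene) [171.5  -5.5]
the job is handed in; nothing more can be done
the job is handed in; nothing more can be done
```

The job is handed in. The wand lies released across both blue ribs with its red end toward the back wall, and the gripper is clear of the box. I was at about 19 s of the 53 s limit at the last reading.

- **Drawing out:** I took the wand by its red end and drew it until its tail was about 6 mm inside the mouth. I then let it go and took it again from behind. I eased it about 19 mm further along the rail and moved the grip to 13 mm from the plain end.
- **Placing:** I passed it level through the port with the fingers at a 66° slant. I lowered it slowly until the tool felt contact, 0.2 mm from the expected rest height, then opened the fingers and backed out along their own line.

**Last checks:**
- The plain end measured about 34 mm into the box (33 mm planned), and about 3 mm off the midline.
- My scene-camera reading of the red end was about 171 mm, measured at one corner, against about 173 mm planned. That is well short of the back wall at 210 mm.
- One other reading of the plain end's top edge gave 50 mm. I had guessed that pixel, so I did not use it.
- The tool force stayed near zero going in and out of the port, and the last pictures show the nearby things where they were. I did not measure the bystanders again.

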